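Ready the griddle: tray home, heat wheel one click on

ROBOT

A 6-joint arm with a two-finger parallel gripper is mounted at the origin on the work surface. World frame = base frame: x ahead of the robot, y to its left, z up, the work surface at z = 0. Lengths are in m, angles in rad, forces in N, time in s.
With the tool pointing down it reaches from about 0.375 to 0.9 m from the base axis. Payload 3.1 kg.
Tool frame: the origin (TCP) lies at the very end of the fingers, on their centre line; the grasp point (between the pads) lies 19 mm behind it; z points along the fingers, y is the direction in which the jaws open and shut (so a half turn about z gives the same grasp; the last joint's range is limited). The gripper opens to 85 mm and grips with 20 to 120 N. Pads are 22 mm wide; open, the fingers measure 114 mm over their backs; the gripper's body (76 mm by 85 mm) begins 54 mm behind the grasp point. The pads swing forward as they close: fully open they stand 13 mm farther back than shut.
Start: joints at [1.151, 0.527, 1.433, -0, 1.181, -0.178], TCP at [0.15, 0.607, 0.231] pointing down, gripper open.
Joint ranges: [-3.08, 3.08], [-0.75, 2.2], [0.22, 2.44], [-1.43, 4.57], [0, 2.65], [-2.85, 2.85]. Speed limits (rad/s): [2.79, 2.79, 3.14, 3.14, 3.14, 3.14].

INTERFACE

Orientations are given as a unit quaternion [x, y, z, w].
In Python, from station import manip gives the robot as it stands.
- The arm moves only by the tool send_rows, never from a script. Its argument "motion" is a list of rows, each an object with "gripper": the finger opening in mm, from 0 to 85.4; "travel": the shift along the tool's x, y, z in mm, a list of three; "rotation": the turn, a rotation vector about the tool's x, y, z in degrees, a list of three. In form: [{"gripper": gripper, "travel": [x, y, z], "rotation": [ax, ay, az]}, ...]. A call has 1 to 12 rows; each row shifts and turns the commanded pose from where the row before left it, along the tool's axes as they then stand; what a row does not reach is not made up. A row lasts 1/12 s, in which the tool goes at most 41.7 mm and 7.16 degrees, less where a joint would pass 70% of its speed; a pose out of reach is approached as far as the arm can. A call is refused whole if a number of a shift passes 41.7 or a number of a turn 7.16, either way. A call with a gripper value outside its range is refused whole. The fingers move at their own pace and stop on an object; "newtons" is the grip in N (left out, the last holds). Time passes only in rows, so rows that do not move let the fingers close. It gives the time, the measured TCP pose, the force and the opening at its end, in the units of the state.
- manip.sense(): the state, without advancing time (a new reading comes with each control period).
- manip.snapshot(name): name is "scene" or "top" or "wrist"; returns the picture (384x512x3 uint8, red, green, blue); there is no depth.
- manip.calibration(name): a dict with "fx", "fy", "cx", "cy" (pixels), "k1" (the pictures are not rectified: a ray, as slopes to the right and down, at radius r is drawn at 1 + k1 r^2 times it, then the intrinsics apply), "cam_to_world" (4x4, takes a point from camera to world coordinates). Camera axes: x right, y down, z forward; pixel columns grow to the right and rows downward; lengths in m; the calibration is good to about 2 mm. A picture is of the moment at which its call begins: read the wrist's pose just before it. calibration takes no time and is no camera call; for the wrist camera it gives the pose at the moment of the call.
- manip.sign_off(): hands the job in, once; it reports no verdict.
The state is a dict: "t": time; "q": joint angles; "qd": joint speeds; "tau": joint torques, N m; "tcp_pos": TCP position; "tool_rot": TCP orientation; "force": force on the tool from outside, world axes, zero at the start; "ft_torque": the same for the moment, N m; "finger_gap": opening from 0.0 (shut) to 1.0 (fully open).
Only numpy, scipy, OpenCV 4.12 (cv2) and the standard library are available. Lean on these libraries where they do the work, as an engineer would, in place of code of your own. Each camera call takes 0.05 s, during which the arm holds its last target. There are 200 camera calls.

TASK

Get the griddle ready to warm up without grasping anything. With the fingertips, push its pulled-out drip tray by the front until it is fully home; only then lay a fingertip on top of the knurled heat wheel and roll it away from you until it clicks into the next stop, one click and no further. Leave everything else where it stands and take the hand clear.

Things in the scene. Friction and masses are not known exactly. Their poses are not given: they have to be found in the camera images.
- griddle: Fixed steel griddle, 300 mm deep (x), 440 wide (y). Height: 62 mm at the front control deck, 74 at the hot plate (begins 95 mm behind the front face), 100 at the splash guards round the plate's back and sides. Origin: centre of its underside, on the worktop; front face at x = -150 mm. Its +x points from front to back (away from the robot), +y left, z up.
- tray_front (a point): Centre of the drip tray's front face, 28 mm above the worktop; moves with the tray; axes as the griddle's. The steel front plate is 196 mm wide (y), 15 thick, from 10 to 46 mm above the worktop. Pushing it along the griddle's +x slides the tray in; when home the face stands 12 mm in front of the griddle's front face, 80 mm right of its middle. Keep out of the open basin behind it.
- tray (a joint): How far the drip tray is pulled out, in m: 0 = fully home against its stop, up to 0.09 = out. Slides on runners with about 2 N of friction and stays where it is left.
- wheel_top (a point): Highest point of the knurled heat wheel's rim, mid-width, 74 mm above the worktop; does not turn. Black thumbwheel, radius 32 mm, width 28 mm, standing up through the control deck on the left; axis 32 mm below, along the griddle's y. The rim stands 12 mm above the deck, 6 mm above the 8 mm thick cheeks on both sides (2 mm gap). White line on the rim, white ticks on the cheeks.
- wheel (a joint): Heat wheel angle, rad: 0 = off (start); grows as the top of the rim is rolled along the griddle's +x (away from the robot). Stops (detents) at 0, 0.6, 1.2; a spring pulls it into the nearest: let go beyond about 0.3 it runs on to 0.6, beyond about 0.9 to 1.2. Turning takes up to about 2 N at the rim, by friction; one click is 19 mm of rim travel.
- bowl: White porcelain bowl, 150 mm across, 70 mm high, left of the griddle; bystander.
- bowl_lid: Glass lid, 158 mm across, with a steel knob, lying on the bowl, origin under its centre; bystander.
- spoon_rest: Stainless steel spoon rest, dish 92 mm across and 13 mm high with a flat tail towards the robot, in front of the heat wheel; origin under the dish; bystander.
- whisk: Grey whisk 275 mm long lying right of the griddle, 55 mm high; bystander.
- spatula: Spatula lying on the hot plate; bystander.
- shaker: Steel salt shaker, 40 mm across, 77 mm high, in front of the griddle to the right of the drip tray; bystander.
- jar: Closed jar, 60 mm across, 85 mm high, left of the griddle's front; bystander.

How it is judged:
On the way, in this order (a step that is already met when the one before it is completed fails the run):
1. the drip tray is fully home while the heat wheel is still off (value of joint tray below 0.004 m and value of joint wheel below 0.2 rad), for 0.2 s.
2. the heat wheel is rolled to its next stop by the fingertips (value of joint wheel between 0.45 and 0.75 rad), for 0.2 s.
At the end, for the whole second after the job is handed in: The tray is within 4 mm of fully home, the heat wheel rests in its next stop (0.6 rad, within 0.1), every bystander is within 30 mm of where it stood, and nothing is touched (value of joint tray below 0.004 m and value of joint wheel between 0.5 and 0.7 rad and velocity of joint wheel between -0.05 and 0.05 rad/s and distance of each of bowl, bowl_lid, spoon_rest, whisk, spatula, shaker, jar from where it was at the start of the episode below 0.03 m).
It fails at once if the heat wheel is turned beyond the next stop, past half-way to the one after (value of joint wheel above 0.95 rad).
It fails at once if the fingers reach into the open basin of the tray (to hook or pinch its front instead of pushing it) (contact force between the fingers and tray_c1 above 1 N or contact force between the fingers and tray_c2 above 1 N).
It fails at once if a bystander is knocked away, tipped over, lifted or carried (distance of any of bowl, bowl_lid, spoon_rest, whisk, spatula, shaker, jar from where it was at the start of the episode above 0.03 m or angle between any of bowl, bowl_lid, spoon_rest, whisk, spatula, shaker, jar's own z axis and vertical above 0.5 rad).
It also fails if it takes over 43 s, if anything falls off the work surface, if the arm or the gripper's body presses on something with over 40 N, if the wrist force passes 120 N, or if a joint passes its speed limit or range.

## Working session

There is one attempt and no reset: what is moved stays moved. The work goes in short steps, Python scripts to look and compute and a tool call to move; the robot and the scene stay as the last step left them, time stands still between calls to the robot, and variables do not carry over. Pictures are saved under pics/ and viewed, about 8 in all and at most 12, crops included, and the job is handed in when it is done.

Besides the shell and the picture viewer there is one more tool, called after ">>>" as name(argument=value, ...) on one line, values as JSON. send_rows: Moves the arm, as the interface text tells. Its arguments: {"type":"object","properties":{"motion":{"type":"array","items":{"type":"object","properties":{"gripper":{"type":"number"},"travel":{"type":"array","items":{"type":"number"}},"rotation":{"type":"array","items":{"type":"number"}}}}},"newtons":{"type":"number"}},"required":["motion"]}

```bash
ls; mkdir -p pics; python3 - <<'E'
from station import manip
import cv2
s=manip.sense();print(s['t'],s['tcp_pos'],s['tool_rot'],s['force'])
for n in ("scene","top"):
    im=manip.snapshot(n);cv2.imwrite(f"pics/{n}0.png",im[:,:,::-1]);c=manip.calibration(n);print(n,c)
E
```

```text
pics
0.0 [0.14930744 0.60615743 0.23031634] [ 1.20595406e-01  9.92701121e-01 -1.05722971e-03 -3.39256338e-04] [0.15252784 0.24929349 0.49946424]
scene {'fx': 370.219482249833, 'fy': 370.219482249833, 'cx': 256.5393665142327, 'cy': 189.43907216443307, 'k1': -0.014684976106158305, 'cam_to_world': array([[-0.84118237,  0.27176727, -0.46749841,  1.05487949],
       [ 0.54028587,  0.45826248, -0.70575257,  0.69674034],
       [ 0.02243653, -0.8462494 , -0.53231434,  0.58153112],
       [ 0.        ,  0.        ,  0.        ,  1.        ]])}
top {'fx': 381.04137784837275, 'fy': 381.04137784837275, 'cx': 259.3790778930127, 'cy': 195.53270812307542, 'k1': -0.01715532698755394, 'cam_to_world': array([[-0.01665752, -0.98042815,  0.19617127,  0.40838776],
       [-0.99963034,  0.01211359, -0.02434025,  0.05836982],
       [ 0.02148753, -0.19650421, -0.98026751,  1.03350673],
       [ 0.        ,  0.        ,  0.        ,  1.        ]])}
```

View pics/top0.png

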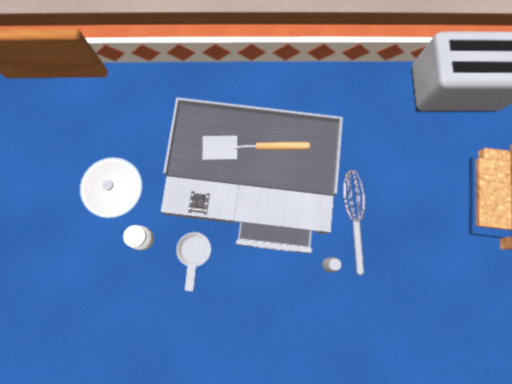

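View pics/scene0.png

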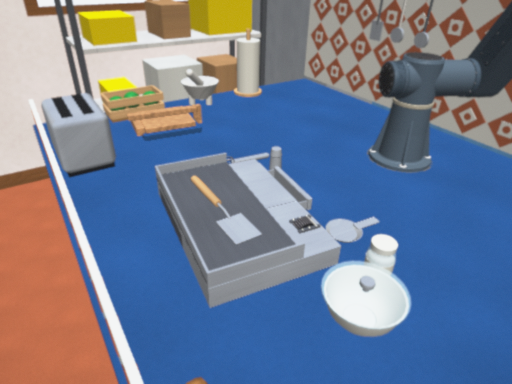

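The top view shows the griddle slightly yawed: deck front edge about (161,212)–(330,231), wheel near (199,202), tray front near (239–311,246), shaker (333,264), spoon rest (194,250). I'll enlarge that area for corner pixels.

```bash
cat > h.py <<'E'
import numpy as np, cv2
from station import manip
def ray(c,px):
    K=np.array([[c['fx'],0,c['cx']],[0,c['fy'],c['cy']],[0,0,1.]])
    # drawn = s*(1+k1 s^2): same as the radial k1 of OpenCV
    n=cv2.undistortPoints(np.array([[px]],float),K,np.array([c['k1'],0,0,0]))[0,0]
    T=c['cam_to_world'];return T[:3,3],T[:3,:3]@np.r_[n,1]
def on(c,px,z):
    o,d=ray(c,px);return o+d*(z-o[2])/d[2]
E
python3 - <<'E'
from h import *
im=cv2.imread('pics/top0.png')[170:290,150:350]
cv2.imwrite('pics/crop0.png',cv2.resize(im,None,fx=4,fy=4,interpolation=cv2.INTER_CUBIC))
c=manip.calibration('top')
for n,p,z in [('deckFL',(161,212),.062),('deckFR',(330,231),.062),('wheel',(199,202),.074),('trL',(238,245),.046),('trR',(311,250),.046),('shaker',(333,264),.077),('spoon',(194,250),.013),('tailend',(190,289),.005)]:print(n,on(c,p,z).round(4))
E
```

```text
deckFL [0.5628 0.2876 0.062 ]
deckFR [ 0.5078 -0.1454  0.062 ]
wheel [0.5855 0.189  0.074 ]
trL [0.4768 0.0911 0.046 ]
trR [ 0.4611 -0.0969  0.046 ]
shaker [ 0.4241 -0.1455  0.077 ]
spoon [0.4676 0.2087 0.013 ]
tailend [0.3669 0.2187 0.005 ]
```

View pics/crop0.png

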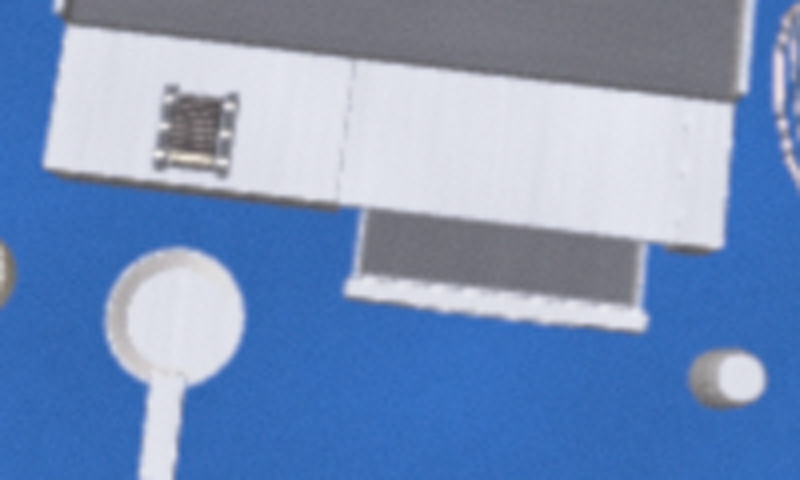

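```bash
cat >> h.py <<'E'
def G():
    d=np.load('g.npz');return d['o'],d['y']
def rel(p,yaw,o):
    p=np.asarray(p,float)-o;c,s=np.cos(yaw),np.sin(yaw)
    return np.array([c*p[0]+s*p[1],-s*p[0]+c*p[1],p[2]])
def state():
    s=manip.sense();o,y=G();r=s['tool_rot']
    from scipy.spatial.transform import Rotation as R
    M=R.from_quat(r).as_matrix()
    print('t',round(s['t'],2),'tcp in griddle mm',(1e3*rel(s['tcp_pos'],y,o)).round(1),'tooly yaw vs griddle deg',round(np.degrees(np.arctan2(-M[0,1],M[1,1])-y),2),'F',s['force'].round(2),'gap',round(float(s['finger_gap']),3))
E
python3 - <<'E'
from h import *
c=manip.calibration('top')
P=lambda x,y,z:on(c,(150+x/4,170+y/4),z)
L,Rr=P(44,168,.062),P(722,248,.062)
tl,tr=P(346,294,.046),P(645,328,.046)
w=P(197,129,.074)
a=L-Rr;t=tl-tr
y1,y2=[np.arctan2(-v[0],v[1]) for v in (a,t)]
print('yaw',np.degrees([y1,y2]),'widths',np.linalg.norm(a),np.linalg.norm(t))
y=y1;m=(L+Rr)/2;m[2]=0
o=m+.15*np.array([np.cos(y),np.sin(y),0]);np.savez('g.npz',o=o,y=y)
print('origin',o)
for n,p in [('trayL',tl),('trayR',tr),('wheel',w),('shaker',on(c,(334,264),.077)),('spoon',on(c,(194,249),.013))]:print(n,(1e3*rel(p,y,o)).round(1))
state()
E
```

```text
yaw [-7.56052627 -7.3320493 ] widths 0.4379315450119563 0.19384171071897696
origin [0.68270299 0.05076632 0.        ]
trayL [-206.    17.2   46. ]
trayR [-205.3 -176.7   46. ]
wheel [-115.1  123.5   74. ]
shaker [-230.3 -231.    77. ]
spoon [-231.4  128.6   13. ]
t 0.1 tcp in griddle mm [-601.8  480.5  230.4] tooly yaw vs griddle deg -6.29 F [0.11 0.   0.14] gap 0.995
```

The crop gives deck-front corners (44,168)/(722,248), tray front edge (346,294)–(645,328), and wheel centre (197,129). In the griddle frame that puts the tray face at about (-206, -80) mm and the wheel at (-115, 123) mm. After aligning yaw, tool x is griddle -x and tool y is griddle +y.

>>> send_rows(motion=[{"gripper": 0, "travel": [0, 0, 0], "rotation": [0, 0, -6.3]}, {"gripper": 0, "travel": [-25, -20, 0], "rotation": [0, 0, 0]}, {"gripper": 0, "travel": [-25, -25, 0], "rotation": [0, 0, 0]}, {"gripper": 0, "travel": [-20, -30, 0], "rotation": [0, 0, 0]}, {"gripper": 0, "travel": [-20, -30, 0], "rotation": [0, 0, 0]}, {"gripper": 0, "travel": [-20, -30, 0], "rotation": [0, 0, 0]}, {"gripper": 0, "travel": [-20, -30, 0], "rotation": [0, 0, 0]}, {"gripper": 0, "travel": [-20, -30, 0], "rotation": [0, 0, 0]}, {"gripper": 0, "travel": [-20, -30, 0], "rotation": [0, 0, 0]}, {"gripper": 0, "travel": [-20, -30, 0], "rotation": [0, 0, 0]}, {"gripper": 0, "travel": [-20, -30, 0], "rotation": [0, 0, 0]}, {"gripper": 0, "travel": [-20, -30, 0], "rotation": [0, 0, 0]}], newtons=20)

```text
t: 1.1
tcp_pos: [0.3364, 0.2627, 0.2312]
tool_rot: [0.066, 0.998, -0.0, -0.0]
force: [0.7, -0.2, 0.7]
finger_gap: 0.002
```

```bash
python3 -c "
from h import *;state()"
```

```text
t 1.1 tcp in griddle mm [-371.2  164.5  231.2] tooly yaw vs griddle deg 0.03 F [ 0.72 -0.2   0.67] gap 0.002
```

>>> send_rows(motion=[{"gripper": 0, "travel": [-14, -30, 0], "rotation": [0, 0, 0]}, {"gripper": 0, "travel": [-14, -30, 0], "rotation": [0, 0, 0]}, {"gripper": 0, "travel": [-14, -30, 0], "rotation": [0, 0, 0]}, {"gripper": 0, "travel": [-14, -30, 0], "rotation": [0, 0, 0]}, {"gripper": 0, "travel": [-14, -30, 10], "rotation": [0, 0, 0]}, {"gripper": 0, "travel": [-14, -30, 20], "rotation": [0, 0, 0]}, {"gripper": 0, "travel": [-14, -30, 20], "rotation": [0, 0, 0]}, {"gripper": 0, "travel": [-10, -30, 20], "rotation": [0, 0, 0]}, {"gripper": 0, "travel": [0, 0, 25], "rotation": [0, 0, 0]}, {"gripper": 0, "travel": [0, 0, 25], "rotation": [0, 0, 0]}, {"gripper": 0, "travel": [0, 0, 0], "rotation": [0, 0, 0]}])

```text
t: 2.02
tcp_pos: [0.4092, 0.0119, 0.108]
tool_rot: [0.067, 0.998, 0.001, -0.004]
force: [1.1, -0.3, 0.2]
finger_gap: -0.003
```

```bash
python3 -c "
from h import *;state()
for n in ('top','wrist'):cv2.imwrite(f'pics/{n}1.png',manip.snapshot(n)[:,:,::-1])
a=cv2.imread('pics/top1.png')[170:290,150:350];b=cv2.imread('pics/wrist1.png')
cv2.imwrite('pics/m1.png',np.hstack([cv2.resize(a,(480,288)),cv2.resize(b,(320,288))]))"
```

```text
t 2.02 tcp in griddle mm [-266.   -74.6  108. ] tooly yaw vs griddle deg -0.13 F [ 1.09 -0.3   0.17] gap -0.003
```

View pics/m1.png

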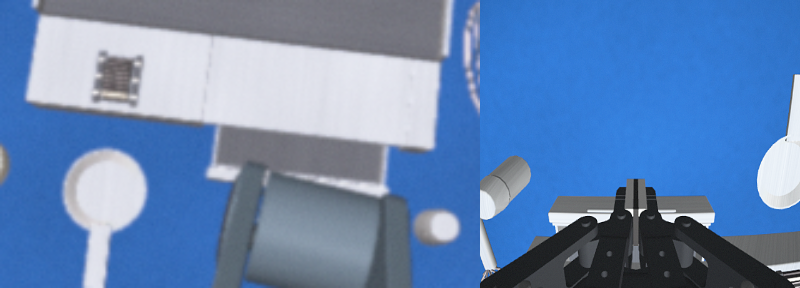

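The fingertips stand in front of the tray plate, clear of the shaker. Next I lower them and push.

>>> send_rows(motion=[{"gripper": 0, "travel": [0, -5, 25], "rotation": [0, 0, 0]}, {"gripper": 0, "travel": [0, 0, 25], "rotation": [0, 0, 0]}, {"gripper": 0, "travel": [0, 0, 25], "rotation": [0, 0, 0]}, {"gripper": 0, "travel": [0, 0, 9], "rotation": [0, 0, 0]}, {"gripper": 0, "travel": [-10, 0, 0], "rotation": [0, 0, 0]}, {"gripper": 0, "travel": [-10, 0, 0], "rotation": [0, 0, 0]}, {"gripper": 0, "travel": [-10, 0, 0], "rotation": [0, 0, 0]}, {"gripper": 0, "travel": [-8, 0, 0], "rotation": [0, 0, 0]}, {"gripper": 0, "travel": [-8, 0, 0], "rotation": [0, 0, 0]}, {"gripper": 0, "travel": [-8, 0, 0], "rotation": [0, 0, 0]}, {"gripper": 0, "travel": [-8, 0, 0], "rotation": [0, 0, 0]}, {"gripper": 0, "travel": [0, 0, 0], "rotation": [0, 0, 0]}])

```text
t: 3.12
tcp_pos: [0.4751, -0.0014, 0.0277]
tool_rot: [0.066, 0.998, -0.0, 0.002]
force: [0.6, -0.4, 0.1]
finger_gap: 0.002
```

```bash
python3 -c "
from h import *;state()"
```

```text
t 3.12 tcp in griddle mm [-198.9  -79.    27.7] tooly yaw vs griddle deg -0.0 F [ 0.62 -0.42  0.07] gap 0.002
```

>>> send_rows(motion=[{"gripper": 0, "travel": [-5, 0, 0], "rotation": [0, 0, 0]}, {"gripper": 0, "travel": [-5, 0, 0], "rotation": [0, 0, 0]}, {"gripper": 0, "travel": [-5, 0, 0], "rotation": [0, 0, 0]}])

```text
t: 3.37
tcp_pos: [0.4869, -0.0027, 0.0272]
tool_rot: [0.066, 0.998, 0.0, -0.001]
force: [-3.2, 0.9, 1.5]
finger_gap: 0.0
```

```bash
python3 -c "
from h import *;state()
for n in ('top','scene'):cv2.imwrite(f'pics/{n}2.png',manip.snapshot(n)[:,:,::-1])
a=cv2.imread('pics/top2.png')[190:270,220:340];b=cv2.imread('pics/scene2.png')[130:250,220:360]
cv2.imwrite('pics/m2.png',np.hstack([cv2.resize(a,(450,300)),cv2.resize(b,(350,300))]))"
```

```text
t 3.37 tcp in griddle mm [-187.1  -78.8   27.2] tooly yaw vs griddle deg 0.01 F [-3.25  0.95  1.51] gap 0.0
```

View pics/m2.png

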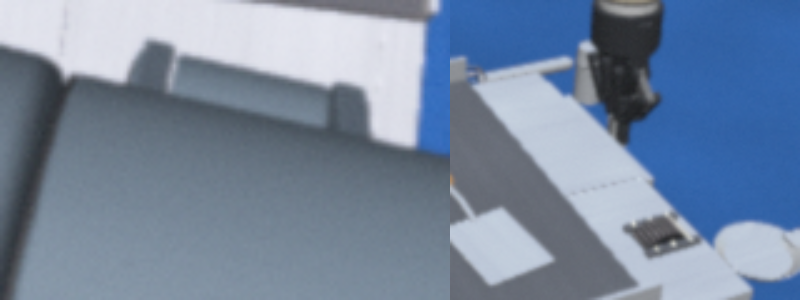

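The tray is moving, with about 4 N of resistance. I'll keep pushing until it hits the stop.

>>> send_rows(motion=[{"gripper": 0, "travel": [-4, 0, 0], "rotation": [0, 0, 0]}, {"gripper": 0, "travel": [-4, 0, 0], "rotation": [0, 0, 0]}, {"gripper": 0, "travel": [0, 0, 0], "rotation": [0, 0, 0]}])

```text
t: 3.72
tcp_pos: [0.4964, -0.0042, 0.0272]
tool_rot: [0.066, 0.998, -0.0, 0.001]
force: [-0.6, 1.1, -0.1]
finger_gap: 0.001
```

>>> send_rows(motion=[{"gripper": 0, "travel": [-3, 0, 0], "rotation": [0, 0, 0]}, {"gripper": 0, "travel": [0, 0, 0], "rotation": [0, 0, 0]}])

```text
t: 3.88
tcp_pos: [0.4989, -0.0045, 0.0272]
tool_rot: [0.066, 0.998, -0.0, 0.0]
force: [-0.7, -0.5, -0.9]
finger_gap: 0.002
```

```bash
python3 -c "
from h import *;state()"
```

```text
t 3.88 tcp in griddle mm [-175.   -78.9   27.2] tooly yaw vs griddle deg 0.0 F [-0.73 -0.52 -0.9 ] gap 0.002
```

>>> send_rows(motion=[{"gripper": 0, "travel": [-3, 0, 0], "rotation": [0, 0, 0]}, {"gripper": 0, "travel": [0, 0, 0], "rotation": [0, 0, 0]}])

```text
t: 4.05
tcp_pos: [0.5007, -0.0046, 0.0272]
tool_rot: [0.066, 0.998, 0.0, -0.001]
force: [-2.8, 0.8, 0.2]
finger_gap: 0.0
```

>>> send_rows(motion=[{"gripper": 0, "travel": [-2, 0, 0], "rotation": [0, 0, 0]}, {"gripper": 0, "travel": [0, 0, 0], "rotation": [0, 0, 0]}])

```text
t: 4.22
tcp_pos: [0.5007, -0.0046, 0.0272]
tool_rot: [0.066, 0.998, 0.0, -0.003]
force: [-6.8, -1.4, 3.6]
finger_gap: -0.0
```

>>> send_rows(motion=[{"gripper": 0, "travel": [-2, 0, 0], "rotation": [0, 0, 0]}, {"gripper": 0, "travel": [0, 0, 0], "rotation": [0, 0, 0]}])

```text
t: 4.38
tcp_pos: [0.5007, -0.0045, 0.0272]
tool_rot: [0.065, 0.998, 0.0, -0.005]
force: [-9.3, -2.3, 6.5]
finger_gap: -0.002
```

The tray hit its stop: the TCP stalled at griddle x = -173 mm, as predicted, while the force rose to 9 N. I'll back off, rise, and look at the wheel and tray from close by.

>>> send_rows(motion=[{"gripper": 0, "travel": [15, 0, 0], "rotation": [0, 0, 0]}, {"gripper": 0, "travel": [20, 0, 0], "rotation": [0, 0, 0]}, {"gripper": 0, "travel": [0, 0, -30], "rotation": [0, 0, 0]}, {"gripper": 0, "travel": [0, 0, -40], "rotation": [0, 0, 0]}, {"gripper": 0, "travel": [0, 0, -40], "rotation": [0, 0, 0]}, {"gripper": 0, "travel": [0, 0, -40], "rotation": [0, 0, 0]}, {"gripper": 0, "travel": [-24, 30, 0], "rotation": [0, 0, 0]}, {"gripper": 0, "travel": [-24, 30, 0], "rotation": [0, 0, 0]}, {"gripper": 0, "travel": [-24, 30, 0], "rotation": [0, 0, 0]}, {"gripper": 0, "travel": [-24, 30, 0], "rotation": [0, 0, 0]}, {"gripper": 0, "travel": [-24, 30, 0], "rotation": [0, 0, 0]}, {"gripper": 0, "travel": [-24, 30, 0], "rotation": [0, 0, 0]}])

```text
t: 5.38
tcp_pos: [0.6394, 0.1606, 0.178]
tool_rot: [0.066, 0.998, 0.0, 0.002]
force: [0.3, -0.8, 0.8]
finger_gap: -0.001
```

>>> send_rows(motion=[{"gripper": 0, "travel": [-20, 24, 0], "rotation": [0, 0, 0]}, {"gripper": 0, "travel": [0, 0, 0], "rotation": [0, 0, 0]}, {"gripper": 0, "travel": [0, 0, 0], "rotation": [0, 0, 0]}])

```text
t: 5.63
tcp_pos: [0.6615, 0.1814, 0.1771]
tool_rot: [0.065, 0.998, 0.0, 0.001]
force: [0.0, -1.1, 0.2]
finger_gap: -0.0
```

```bash
python3 -c "
from h import *;state()
c=manip.calibration('wrist');np.save('wc.npy',c,allow_pickle=True)
for n in ('wrist',):cv2.imwrite(f'pics/{n}3.png',manip.snapshot(n)[:,:,::-1])
"
```

```text
t 5.63 tcp in griddle mm [-38.2 126.7 177.1] tooly yaw vs griddle deg 0.13 F [ 0.03 -1.15  0.2 ] gap -0.0
```

View pics/wrist3.png

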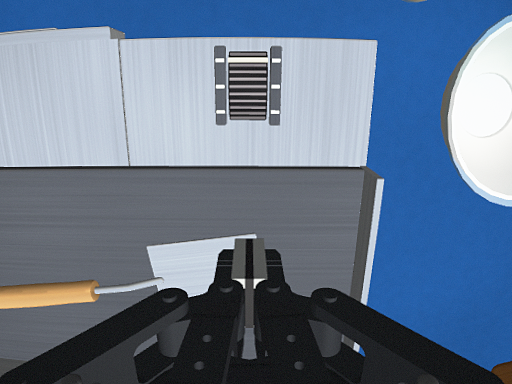

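The wheel shows at about x 229–268, with ticks at rows 60/86/112. The white line sits at the front tick (row 60), so the wheel is off. The tray lip is at the top left.

```bash
python3 -c "
from h import *
c=np.load('wc.npy',allow_pickle=True).item();o,y=G()
for n,p,z in [('ctick',(248,86.5),.068),('wheel front',(248,51),.062),('wheel rear',(248,120.5),.062),('cheekL',(276,86),.068),('cheekR',(220,86),.068),('deckFL',(377,40),.062),('seam',(119,39),.062),('trayface top',(60,31),.046),('trayTL',(110,27),.046)]:print(n,(1e3*rel(on(c,p,z),y,o)).round(1))
"
```

```text
ctick [-114.8  126.6   68. ]
wheel front [-139.9  126.6   62. ]
wheel rear [-89.6 126.7  62. ]
cheekL [-115.2  146.9   68. ]
cheekR [-115.1  106.3   68. ]
deckFL [-149.6  220.9   62. ]
seam [-149.7   32.3   62. ]
trayface top [-160.   -21.5   46. ]
trayTL [-160.9   19.9   46. ]
```

>>> send_rows(motion=[{"gripper": 0, "travel": [28, 0, 10], "rotation": [0, 0, 0]}, {"gripper": 0, "travel": [28, 0, 20], "rotation": [0, 0, 0]}, {"gripper": 0, "travel": [28, 0, 20], "rotation": [0, 0, 0]}, {"gripper": 0, "travel": [0, 0, 20], "rotation": [0, 0, 0]}, {"gripper": 0, "travel": [0, 0, 15], "rotation": [0, 0, 0]}, {"gripper": 0, "travel": [0, 0, 0], "rotation": [0, 0, 0]}, {"gripper": 0, "travel": [0, 0, 0], "rotation": [0, 0, 0]}])

```text
t: 6.27
tcp_pos: [0.5758, 0.19, 0.0922]
tool_rot: [0.066, 0.998, -0.0, -0.001]
force: [-0.2, -0.4, -0.1]
finger_gap: 0.003
```

```bash
python3 -c "
from h import *;state()"
```

```text
t 6.27 tcp in griddle mm [-124.3  124.    92.2] tooly yaw vs griddle deg -0.06 F [-0.22 -0.42 -0.12] gap 0.003
```

>>> send_rows(motion=[{"gripper": 0, "travel": [0, 2, 8], "rotation": [0, 0, 0]}, {"gripper": 0, "travel": [0, 0, 6], "rotation": [0, 0, 0]}, {"gripper": 0, "travel": [0, 0, 2], "rotation": [0, 0, 0]}, {"gripper": 0, "travel": [0, 0, 0], "rotation": [0, 0, 0]}, {"gripper": 0, "travel": [0, 0, 0], "rotation": [0, 0, 0]}])

```text
t: 6.68
tcp_pos: [0.5771, 0.193, 0.0764]
tool_rot: [0.066, 0.998, 0.0, 0.0]
force: [0.8, -0.1, 0.2]
finger_gap: 0.0
```

>>> send_rows(motion=[{"gripper": 0, "travel": [0, 0, 1.5], "rotation": [0, 0, 0]}, {"gripper": 0, "travel": [0, 0, 0], "rotation": [0, 0, 0]}])

```text
t: 6.85
tcp_pos: [0.5771, 0.1931, 0.0749]
tool_rot: [0.066, 0.998, 0.0, 0.0]
force: [0.2, -0.4, -0.1]
finger_gap: -0.002
```

>>> send_rows(motion=[{"gripper": 0, "travel": [0, 0, 1], "rotation": [0, 0, 0]}, {"gripper": 0, "travel": [0, 0, 0], "rotation": [0, 0, 0]}])

```text
t: 7.02
tcp_pos: [0.5772, 0.1931, 0.0741]
tool_rot: [0.066, 0.998, 0.0, 0.0]
force: [0.5, 0.8, 0.7]
finger_gap: 0.001
```

>>> send_rows(motion=[{"gripper": 0, "travel": [0, 0, 1.5], "rotation": [0, 0, 0]}, {"gripper": 0, "travel": [0, 0, 0], "rotation": [0, 0, 0]}])

```text
t: 7.18
tcp_pos: [0.5782, 0.193, 0.0739]
tool_rot: [0.066, 0.998, 0.0, 0.002]
force: [-0.6, -1.5, 7.0]
finger_gap: -0.001
```

>>> send_rows(motion=[{"gripper": 0, "travel": [0, 0, 1], "rotation": [0, 0, 0]}, {"gripper": 0, "travel": [0, 0, 0], "rotation": [0, 0, 0]}])

```text
t: 7.35
tcp_pos: [0.5788, 0.193, 0.0738]
tool_rot: [0.066, 0.998, 0.0, 0.002]
force: [-1.4, -0.9, 11.8]
finger_gap: -0.001
```

The fingertip presses with about 11 N. Now I roll it forward in small steps.

>>> send_rows(motion=[{"gripper": 0, "travel": [-2, 0, 0], "rotation": [0, 0, 0]}, {"gripper": 0, "travel": [-2, 0, 0], "rotation": [0, 0, 0]}, {"gripper": 0, "travel": [-2, 0, 0], "rotation": [0, 0, 0]}, {"gripper": 0, "travel": [-2, 0, 0], "rotation": [0, 0, 0]}, {"gripper": 0, "travel": [-2, 0, 0], "rotation": [0, 0, 0]}, {"gripper": 0, "travel": [0, 0, 0], "rotation": [0, 0, 0]}])

```text
t: 7.85
tcp_pos: [0.5899, 0.1915, 0.0739]
tool_rot: [0.066, 0.998, 0.0, 0.003]
force: [1.3, -1.1, 10.1]
finger_gap: 0.001
```

```bash
python3 -c "
from h import *;state()
for n in ('scene','top'):cv2.imwrite(f'pics/{n}4.png',manip.snapshot(n)[:,:,::-1])
a=cv2.imread('pics/scene4.png')[190:250,270:340]
cv2.imwrite('pics/m4.png',cv2.resize(a,(560,480),interpolation=cv2.INTER_CUBIC))
"
```

```text
t 7.85 tcp in griddle mm [-110.5  127.3   73.9] tooly yaw vs griddle deg 0.03 F [ 1.28 -1.07 10.11] gap 0.001
```

View pics/m4.png

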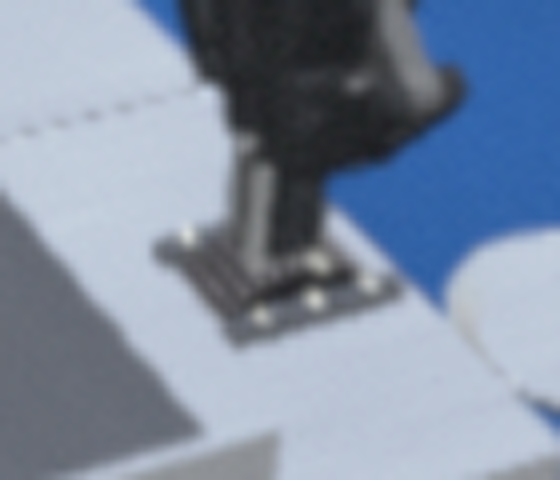

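The white line has moved from the front tick towards the middle one. The x-force has changed sign, so the spring now pulls forward. A few more mm, then I lift.

>>> send_rows(motion=[{"gripper": 0, "travel": [-2, 0, 0], "rotation": [0, 0, 0]}, {"gripper": 0, "travel": [-2, 0, 0], "rotation": [0, 0, 0]}, {"gripper": 0, "travel": [-2, 0, 0], "rotation": [0, 0, 0]}, {"gripper": 0, "travel": [0, 0, 0], "rotation": [0, 0, 0]}, {"gripper": 0, "travel": [0, 0, 0], "rotation": [0, 0, 0]}, {"gripper": 0, "travel": [0, 0, 0], "rotation": [0, 0, 0]}, {"gripper": 0, "travel": [0, 0, 0], "rotation": [0, 0, 0]}])

```text
t: 8.53
tcp_pos: [0.5957, 0.1907, 0.0737]
tool_rot: [0.066, 0.998, 0.0, 0.003]
force: [1.3, -1.1, 9.0]
finger_gap: -0.001
```

```bash
python3 -c "
from h import *;state()"
```

```text
t 8.53 tcp in griddle mm [-104.6  127.3   73.7] tooly yaw vs griddle deg 0.02 F [ 1.29 -1.11  8.98] gap -0.001
```

>>> send_rows(motion=[{"gripper": 0, "travel": [0, 0, -6], "rotation": [0, 0, 0]}, {"gripper": 0, "travel": [0, 0, -15], "rotation": [0, 0, 0]}, {"gripper": 0, "travel": [0, 0, -30], "rotation": [0, 0, 0]}, {"gripper": 0, "travel": [0, 0, -30], "rotation": [0, 0, 0]}, {"gripper": 0, "travel": [0, 0, -30], "rotation": [0, 0, 0]}, {"gripper": 0, "travel": [-22, 0, 0], "rotation": [0, 0, 0]}, {"gripper": 0, "travel": [-22, 0, 0], "rotation": [0, 0, 0]}, {"gripper": 0, "travel": [-22, 0, 0], "rotation": [0, 0, 0]}, {"gripper": 0, "travel": [0, 0, 0], "rotation": [0, 0, 0]}, {"gripper": 0, "travel": [0, 0, 0], "rotation": [0, 0, 0]}])

```text
t: 9.37
tcp_pos: [0.6584, 0.1819, 0.1818]
tool_rot: [0.066, 0.998, 0.0, -0.0]
force: [-0.1, 0.5, 0.4]
finger_gap: -0.003
```

```bash
python3 -c "
from h import *;state()
c=manip.calibration('wrist');np.save('wc.npy',c,allow_pickle=True)
cv2.imwrite('pics/wrist5.png',manip.snapshot('wrist')[:,:,::-1])
"
```

```text
t 9.37 tcp in griddle mm [-41.3 126.8 181.8] tooly yaw vs griddle deg -0.04 F [-0.1   0.52  0.41] gap -0.003
```

View pics/wrist5.png

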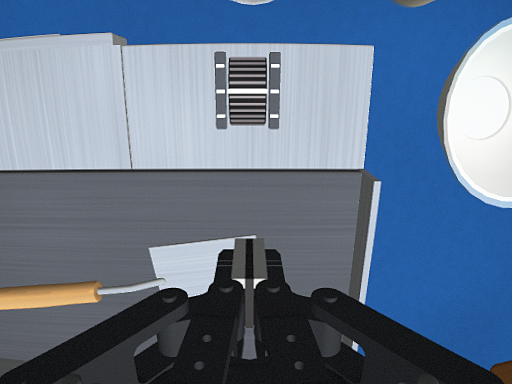

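The white line (row 91) is level with the middle tick (row 91), so the wheel sits in its next stop. I'll raise the hand and do a final check.

>>> send_rows(motion=[{"gripper": 0, "travel": [0, 0, -35], "rotation": [0, 0, 0]}, {"gripper": 0, "travel": [0, 0, -35], "rotation": [0, 0, 0]}, {"gripper": 0, "travel": [0, 40, 0], "rotation": [0, 0, 0]}, {"gripper": 0, "travel": [0, 40, 0], "rotation": [0, 0, 0]}, {"gripper": 0, "travel": [0, 40, 0], "rotation": [0, 0, 0]}, {"gripper": 0, "travel": [0, 40, 0], "rotation": [0, 0, 0]}, {"gripper": 0, "travel": [0, 40, 0], "rotation": [0, 0, 0]}, {"gripper": 0, "travel": [0, 0, 0], "rotation": [0, 0, 0]}, {"gripper": 0, "travel": [0, 0, 0], "rotation": [0, 0, 0]}])

```text
t: 10.17
tcp_pos: [0.6821, 0.3833, 0.2508]
tool_rot: [0.064, 0.998, -0.001, -0.001]
force: [0.2, -0.3, -0.0]
finger_gap: -0.0
```

```bash
python3 -c "
from h import *;state()
a=manip.snapshot('top')[:,:,::-1];cv2.imwrite('pics/top6.png',a)
cv2.imwrite('pics/m6.png',cv2.resize(a[80:300,70:390],(800,550),interpolation=cv2.INTER_CUBIC))
"
```

```text
t 10.17 tcp in griddle mm [-44.3 329.6 250.8] tooly yaw vs griddle deg 0.27 F [ 0.19 -0.3  -0.02] gap -0.0
```

View pics/m6.png

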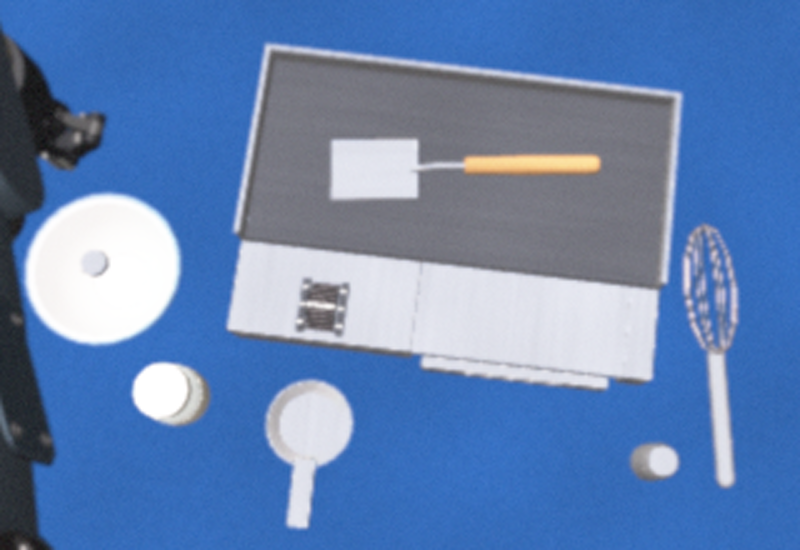

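The tray is flush, the wheel line is centred, and the bystanders are where they started: spoon rest (194,249), shaker (333,264), and bowl (111,187) in full-image pixels.

```bash
python3 -c "
from station import manip;print(manip.sign_off())"
```

```text
the job is handed in; nothing more can be done
None
```

The drip tray is home, the heat wheel is one click on, and I handed the job in at about 10 s of robot time.

- **Tray:** I pushed the front plate with the closed fingertips until it stalled on its stop. The TCP stood still at griddle x = -173 mm, as predicted, while the force rose to about 9 N. A wrist view afterwards put the top edge of the tray face about 11 mm in front of the griddle, against 12 mm nominal. That is within the 2 mm calibration error.
- **Wheel:** I pressed the top of the rim with about 10 N, rolled it roughly 17 mm away from the robot and lifted straight off. The wrist picture then showed the white line level with the middle tick (both at pixel row 91), which is the next stop.
- **Surroundings:** The last top view shows the tray flush and the bystanders where they started, judged by eye and by rough pixel positions. The hand was clear, up and to the left, with force readings near zero.

None of my checks failed or disagreed. I could not read the joint values directly, and the hand-in gives no verdict.

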